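# Take a tested boiler off the docking rig

## Task

The small copper boiler on the test rig has passed its pressure test and has to come off: hold the rig's joystick fully over to its red mark, away from the boiler, for two seconds to let the pressure out and let it spring back, then swing the retaining bar right round out of the way. Slide the boiler's cradle along the T-track to the open end, lift it off by its carry bar and, keeping it upright, set it down (do not drop it) standing in the middle of the drip tray's grate. Never push the joystick towards its blue mark, which would pump the boiler up again, and leave the cups, tamper, jug, spanner, brush and portafilter where they are.

Things in the scene. Friction and masses are not known exactly. Their poses are not given: they have to be found in the camera images.
- rig: boiler test rig fixed on the bench: grey valve block with a joystick at its -x end, then an 80 mm wide aluminium T-track along its x. Origin: underside of the base plate, middle of the track, z up. Track floor at z = 8 mm from x = -145 to 215 mm; lips only from x = -130 to 80 mm (slot 28 mm, cavity 54 mm wide, lip underside z = 21, top 31 mm); beyond is the open end
- track_open_end (a point): point on the track floor's centre line where the lips end (rig frame x = +80 mm, z = 8 mm); the open end lies beyond it in the rig's +x direction
- seal (a point): centre of the round rubber seal on the valve block (rig x = -138.5 mm, z = 75 mm) against which the boiler's nozzle docks. Valve block: rig x -215 to -145 mm, 90 mm wide, 95 mm high; a gauge stands out of its +y face to y = 72 mm
- stick_ball (a point): centre of the joystick's black ball, 32 mm diameter, on top of the valve block at rig x = -180 mm, 166 mm above the bench when upright, 60 mm above the stick's pivot, on a 10 mm stem. On its flange a red mark lies on the rig's -x side (let the pressure out), a blue one on the +x side (pump up)
- stick_tilt (a joint): joystick tilt along the track in rad: 0 upright, positive = leaning to the rig's -x (red mark), negative = to +x (blue mark); stops at +-0.40, so the ball travels about 23 mm; a spring (0.6 N m/rad, 4 N at the ball at the stop) returns it to 0
- stick_side (a joint): joystick tilt across the track in rad, same spring and stops: 0 upright, positive = leaning to the rig's +y
- swing_bar (a joint): angle of the retaining bar in rad: 0 closed (straight across the track, just behind the docked cradle, which it keeps from sliding); grows, clockwise from above, as its handle swings towards the rig's +x and round to the -y side; 1.57 = parallel with the track beside it, stop at 1.75. It stays where it is left (friction about 1.2 N at the handle)
- bar_handle (a point): middle of the bar's upright black ribbed handle, 22 mm diameter, from 50 to 100 mm above the bench (this point 78 mm), 132 mm from the pivot; closed, it stands on the rig's +y side of the track
- bar_pivot (a point): pivot axis (vertical) of the retaining bar, at rig x = 4 mm, y = -66 mm, at the height of bar_handle. The bar itself is 16 mm wide and lies 36 to 52 mm above the bench
- cradle: copper boiler, 60 mm diameter, 104 mm long, between two end plates on a sliding cradle: one loose thing, about 0.8 kg, 120 mm long (x), 84 mm wide, 148 mm high. Origin: centre of the underside of its slippery white T-foot (110 x 50 x 11 mm, 24 mm wide stem to z = 25 mm). x axis along the rig's x. Docked: rig x = -65 mm, z = 8 mm; captive until past rig x = 135 mm; mid open end: x = 150 mm
- carry_bar (a point): middle of the cradle's round black carry bar, 22 mm diameter, 104 mm long along the cradle's x, 136 mm above the foot's underside and straight above the centre of mass; the boiler's top is 39 mm below the bar's centre
- tray: stainless drip tray fixed on the bench, 220 mm (x) by 170 mm (y); origin: centre of its underside; the perforated grate is at z = 22 mm, the rim at 28 mm (inside 214 x 164 mm)
- cup_a: white espresso cup, 68 mm diameter, 58 mm high, bystander; origin under its centre
- cup_b: white espresso cup, 68 mm diameter, 58 mm high, bystander; origin under its centre
- tamper: wooden tamper, 58 mm diameter, 92 mm high, bystander; origin under its centre
- jug: steel milk jug, 86 mm diameter, 95 mm high, bystander; origin under its centre
- spanner: steel spanner, 190 mm long, lying flat, bystander
- brush: brush, 170 mm long, lying flat, bystander
- portafilter: steel portafilter with a black handle to its -x, 200 mm long, 32 mm high, bystander; origin under its bowl

How it is judged:
By the outcome, as a careful person would: the job done as asked, in the order asked, and still so for the second after the job is handed in, with the robot touching nothing.
It also fails if it takes over 72 s, if anything falls off the work surface, if the arm or the gripper's body presses on something with over 40 N, if the wrist force passes 120 N, or if a joint passes its speed limit or range.

## Robot

A 6-joint arm with a two-finger parallel gripper is mounted at the origin on the work surface. World frame = base frame: x ahead of the robot, y to its left, z up, the work surface at z = 0. Lengths are in m, angles in degrees, forces in N, time in s.
With the tool pointing down it reaches from about 0.35 to 0.875 m from the base axis. Payload 4.2 kg.
Tool frame: the origin (TCP) lies at the very end of the fingers, on their centre line; the grasp point (between the pads) lies 19 mm behind it; z points along the fingers, y is the line along which they close (so a half turn about z gives the same grasp; the last joint's range is limited). The gripper opens to 87 mm and grips with 3 to 60 N. Pads are 19 mm wide; open, the fingers measure 117 mm over their backs; the gripper's body (75 mm by 190 mm) begins 51 mm behind the grasp point.
Start: joints at [89.76, 22.042, 0.453, 0, -68.411, -14.817], TCP at [0.162, 0.604, 0.223] pointing down, gripper open.
Joint ranges: [-179.83, 179.83], [-69.29, 118.12], [-61.27, 80.66], [-181.25, 117.63], [-171.15, -9.14], [-177.46, 177.46]. Speed limits (degrees/s): [159.86, 159.86, 180, 180, 180, 180].

## Interface

Orientations are given as a 3x3 rotation matrix whose columns are the frame's x, y, z axes.
In Python, from station import sense, cams, r gives the robot as it stands. The module is installed in compiled form; this text tells all that it offers.
- The arm moves only by the tool step_arm, never from a script. Its argument "targets" is text: rows parted by semicolons, each of 4 numbers parted by spaces: the shift along the tool's x, y, z in cm, then the turn about the tool's z in degrees. In form: x y z turn; .... A call has 1 to 12 rows; each row shifts and turns the commanded pose from where the row before left it, along the tool's axes as they then stand; what a row does not reach is not made up. A row lasts 1/12 s, in which the tool goes at most 41.7 mm and 7.16 degrees, less where a joint would pass 70% of its speed; a pose out of reach is approached as far as the arm can. A call with a gripper value outside its range is refused whole. "claw" is the finger opening in cm, from 0 to 8.7, set as the call begins (left out, the last holds). The fingers move at their own pace and stop on an object; the grip force is fixed at half the most. Time passes only in rows, so rows that do not move let the fingers close. It gives the time, the measured TCP pose, the force, the opening and the grip force at its end, in the units of the state.
- sense(): the state, without advancing time (a new reading comes with each control period).
- cams.capture(name): name is "scene" or "top"; returns a dict with "frame" (400x640x3 uint8, blue, green, red), "vertical_fov" (degrees; the focal length in pixels is half the picture's height over the tangent of half this angle, whatever the lens; pixels are square), "cx", "cy" (the principal point, pixels), "eye" and "rotation" of the camera in the world. Camera axes: x right, y down, z forward; pixel columns grow to the right and rows downward; lengths in m; the calibration is good to about 2 mm. A picture is of the moment at which its call begins. There is no depth.
- r.finish_job(): hands the job in; it is judged then, once.
The state is a dict: "time_s": time; "joints": joint angles; "joint_velocities": joint speeds; "effort": joint torques, N m; "tcp_pos": TCP position; "ee_rot": TCP orientation; "wrist_force": force on the tool from outside, world axes, zero at the start; "moment": the same for the moment, N m; "gripper_width": opening from 0.0 (shut) to 1.0 (fully open); "gripper_force": force on a finger pad.
Only numpy, scipy, OpenCV 4.12 (cv2) and the standard library are available. Lean on these libraries where they do the work, as an engineer would, in place of code of your own. Each camera call takes 0.05 s, during which the arm holds its last target. There are 200 camera calls.

## Working session

There is one attempt and no reset: what is moved stays moved. The work goes in short steps, Python scripts to look and compute and a tool call to move; the robot and the scene stay as the last step left them, time stands still between calls to the robot, and variables do not carry over. Pictures are saved under pics/ and viewed, at most 10 in all, crops included, and the job is handed in when it is done.

Besides the shell and the picture viewer there is one more tool, called after "Emit:" as name(argument=value, ...), one argument or row to a line, values as JSON. step_arm: Moves the arm, as the interface text tells. Its arguments: {"type":"object","properties":{"targets":{"type":"string"},"claw":{"type":"number"}},"required":["targets"]}

```bash
mkdir -p pics && cat > h.py <<'E'
import numpy as np, cv2, json
from station import sense, cams, r
def shot(n,f):
    c=cams.capture(n); cv2.imwrite('pics/%s.png'%f,c['frame'])
    np.savez('pics/%s.npz'%f,**{k:c[k] for k in('vertical_fov','cx','cy','eye','rotation')}); return c
def ray(f,u,v):
    c=np.load('pics/%s.npz'%f); F=200/np.tan(np.radians(c['vertical_fov'])/2)
    return c['eye'], c['rotation']@np.array([(u-c['cx'])/F,(v-c['cy'])/F,1])
def atz(f,u,v,z):
    e,d=ray(f,u,v); return e+d*(z-e[2])/d[2]
def proj(f,p):
    c=np.load('pics/%s.npz'%f); F=200/np.tan(np.radians(c['vertical_fov'])/2)
    q=c['rotation'].T@(np.array(p)-c['eye']); return F*q[0]/q[2]+c['cx'],F*q[1]/q[2]+c['cy']
E
python3 - <<'E'
from h import *
for n in('scene','top'):
    c=shot(n,n+'0'); print(n,c['vertical_fov'],c['cx'],c['cy'],c['eye'],c['rotation'].tolist())
s=sense(); print(s)
E
```

```text
scene 43.58219869937863 322.11250807868953 193.32788288516778 [1.34082422 0.29722445 0.95389909] [[-0.37171510944946684, 0.6428998104948948, -0.6697071830827257], [0.9282694611767046, 0.24808438551401288, -0.2770738982849972], [-0.011986861711107953, -0.7246612804129686, -0.6890009751927463]]
top 45.34662759368323 322.94073094810943 202.6222321218262 [ 0.32154476 -0.0504508   1.4582838 ] [[-0.021932959176600694, -0.985152591675819, 0.17027423885066817], [-0.9997300471769518, 0.022917942518329064, 0.0038210839164391484], [-0.007666685941622669, -0.17014446516164838, -0.9853893052502292]]
{'time_s': 0.1, 'joints': array([ 8.97611867e+01,  2.20860648e+01,  3.89273345e-01, -2.47497037e-02,
       -6.84097467e+01, -1.48164501e+01]), 'joint_velocities': array([ 0.00157867, -0.12313107,  0.13137872,  0.00617885, -0.15714874,
        0.06672078]), 'effort': array([-1.18272787e-04, -3.91687059e+01,  1.87935573e+01,  4.23188433e+00,
        1.34666057e-02, -6.84781571e-05]), 'tcp_pos': array([0.16219186, 0.60305249, 0.22158488]), 'ee_rot': array([[ 9.65634361e-01, -2.59904047e-01, -4.09403482e-04],
       [-2.59904354e-01, -9.65632578e-01, -1.85771863e-03],
       [ 8.74952496e-05,  1.90028269e-03, -9.99998191e-01]]), 'wrist_force': array([ 0.90259231,  0.29090847, -0.31430087]), 'moment': array([ 0.0488587 ,  0.00914233, -0.07062305]), 'gripper_force': 0.0, 'gripper_width': 1.002372498265892}
```

View pics/top0.png

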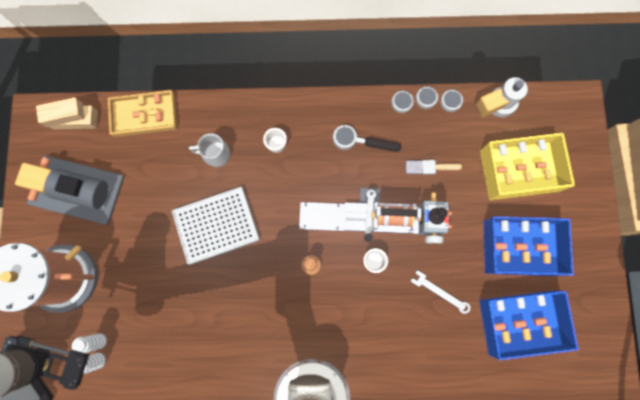

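View pics/scene0.png

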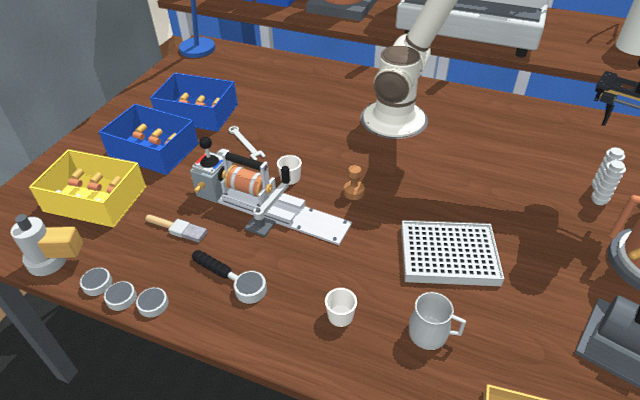

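```bash
python3 - <<'E'
from h import *
a=cv2.imread('pics/top0.png')[175:265,290:460]; cv2.imwrite('pics/c1.png',cv2.resize(a,None,fx=4.7,fy=4.7,interpolation=cv2.INTER_CUBIC))
a=cv2.imread('pics/scene0.png')[130:255,180:360]; cv2.imwrite('pics/c2.png',cv2.resize(a,None,fx=4.4,fy=4.4,interpolation=cv2.INTER_CUBIC))
E
```

```text
(no output)
```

View pics/c1.png

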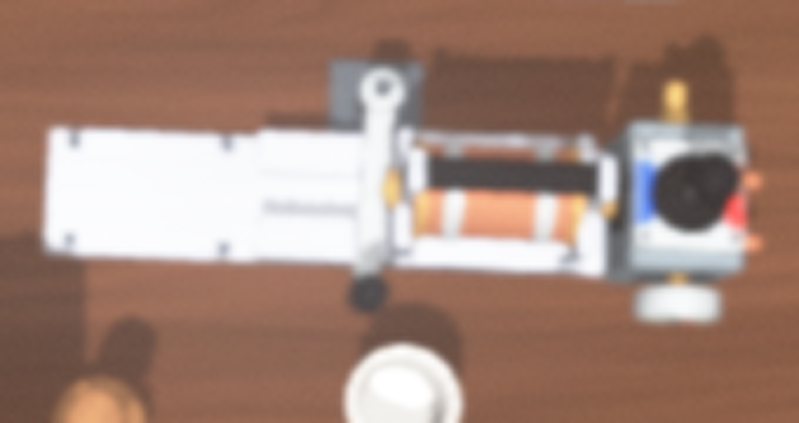

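View pics/c2.png

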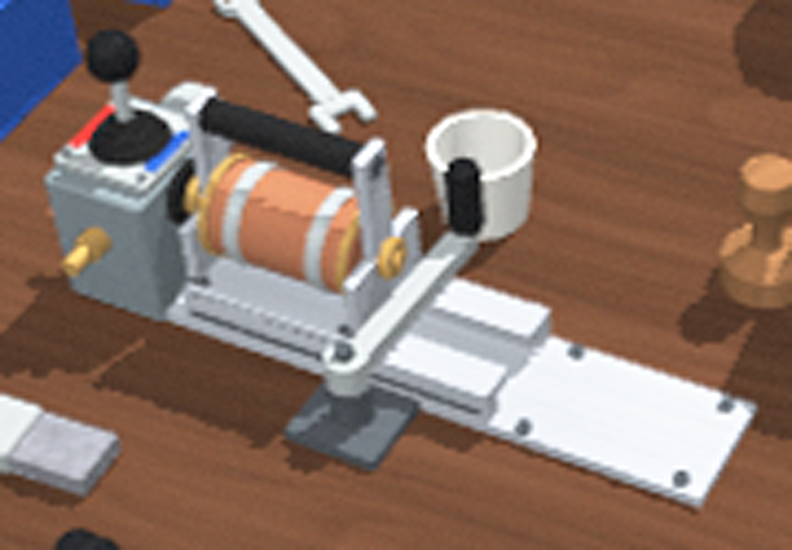

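```bash
cat > fit.py <<'E'
from h import *
from scipy.optimize import least_squares
T=lambda x,y:('top0',290+x/4.7,175+y/4.7)
S=lambda x,y:('scene0',180+x/4.4,130+y/4.4)
obs=[(T(48,128),(215,-40,8)),(T(43,250),(215,40,8)),(S(755,403),(215,40,8)),(S(701,500),(215,-40,8)),
(T(369,288),(4,66,100)),(S(465,165),(4,66,98)),(T(381,88),(4,-66,55)),
(S(112,55),(-180,0,166)),(T(715,176),(-180,0,166)),(T(512,174),(-65,0,144)),(S(280,133),(-65,0,144)),
(S(550,318),(80,40,31)),(S(492,405),(80,-40,31)),(T(259,132),(80,-40,31))]
def W(p,q):
    c,s=np.cos(p[2]),np.sin(p[2]); q=np.array(q)/1000
    return np.array([p[0]+c*q[0]-s*q[1],p[1]+s*q[0]+c*q[1],q[2]])
def res(p): return np.concatenate([np.array(proj(o[0],W(p,q)))-o[1:] for o,q in obs])
f=least_squares(res,[.4,-.2,np.pi/2],loss='soft_l1')
if __name__=='__main__':
    print(f.x,np.degrees(f.x[2])); print(np.round(res(f.x).reshape(-1,2),1))
    for n,q in dict(ball=(-180,0,166),handle=(4,66,78),pivot=(4,-66,78),carry=(-65,0,144),end=(150,0,144)).items(): print(n,W(f.x,q).round(4))
    c=[atz('top0',u,v,.028) for u,v in((173,207),(243,187),(259,240),(189,263))]
    c=np.array(c); print(c.round(4),c.mean(0)); print(np.linalg.norm(np.diff(c,axis=0),axis=1))
    s=np.array([atz('scene0',u,v,.028) for u,v in((403,222),(494,223),(503,277),(405,274))]); print(s.round(4),s.mean(0),np.linalg.norm(np.diff(s,axis=0),axis=1))
    for n,u,v,z in(('cupa',375,258,.058),('tamper',311,264,.092),('jug',213,147,.095),('cupb',275,137,.058)): print(n,atz('top0',u,v,z))
E
python3 fit.py
```

```text
[ 0.52096201 -0.18810236  1.50642533] 86.31181368094808
[[ 0.4  0.1]
 [ 0.1 -0. ]
 [ 0.3  0.8]
 [-0.1  0.1]
 [ 2.6  0.2]
 [-2.9  0.2]
 [-0.2  0.2]
 [ 0.3  0.7]
 [-0.6  0.3]
 [-0.9  0.2]
 [ 1.3  1.6]
 [-0.  -1.6]
 [-1.2 -1.3]
 [-0.4 -0.3]]
ball [ 0.5094 -0.3677  0.166 ]
handle [ 0.4554 -0.1799  0.078 ]
pivot [ 0.5871 -0.1884  0.078 ]
carry [ 0.5168 -0.253   0.144 ]
end [ 0.5306 -0.0384  0.144 ]
[[0.5658 0.4103 0.028 ]
 [0.6228 0.198  0.028 ]
 [0.4596 0.149  0.028 ]
 [0.3958 0.3573 0.028 ]] [0.51098954 0.27865434 0.028     ]
[0.21974786 0.17037817 0.21781111]
[[0.4649 0.1547 0.028 ]
 [0.3858 0.3684 0.028 ]
 [0.549  0.411  0.028 ]
 [0.6215 0.2018 0.028 ]] [0.50527826 0.28396431 0.028     ] [0.22789546 0.1687127  0.22138305]
cupa [ 0.39662306 -0.19277613  0.058     ]
tamper [ 0.38194595 -0.00744865  0.092     ]
jug [0.73139562 0.27591002 0.095     ]
cupb [0.76947815 0.09636814 0.058     ]
```

Emit:
step_arm(
  targets="0 0 -0.3 7.15; 0 0 -0.3 7.15; 0 0 -0.3 7.15; 0 0 -0.3 7.15; 0 0 -0.3 7.15; 0 0 -0.3 7.15; 0 0 -0.3 7.15; 0 0 -0.3 7.15; 0 0 -0.3 7.15; 0 0 -0.3 7.15; 0 0 -0.3 7.15; 0 0 0 0",
  claw=0,
)

```text
time_s: 1.1
tcp_pos: [0.1623, 0.6036, 0.2556]
ee_rot: [[-0.067, -0.998, -0.0], [-0.998, 0.067, 0.0], [-0.0, 0.0, -1.0]]
wrist_force: [-0.1, -0.7, -0.0]
gripper_width: 0.174
gripper_force: 0.0
```

```bash
cat >> h.py <<'E'
def to(p):
    s=sense(); d=s['ee_rot'].T@(np.array(p)-s['tcp_pos'])*100
    R=s['ee_rot']; return d.round(2),'yaw',round(float(np.degrees(np.arctan2(R[1,0],R[0,0]))),2)
E
python3 - <<'E'
from fit import *
s=sense(); print(s['time_s'],s['tcp_pos'],s['joints'].round(1))
print(to([.45,.45,.25]), to(W(f.x,(-142,0,250))))
E
```

```text
1.1 [0.16230084 0.60355561 0.25564469] [ 89.8  20.9   3.5  -0.  -72.6 -93.6]
(array([ 13.4 , -29.73,   0.56]), 'yaw', -93.83) (array([ 90.8 , -41.1 ,   0.55]), 'yaw', -93.83)
```

Emit:
step_arm(
  targets="1.7 -3.7 0 0; 1.7 -3.7 0 0; 1.7 -3.7 0 0; 1.7 -3.7 0 0; 1.7 -3.7 0 0; 1.7 -3.7 0 0; 1.7 -3.7 0 0; 1.7 -3.7 0 0; 4 -0.6 0 0; 4 -0.6 0 0; 4 -0.6 0 0; 4 -0.6 0 0",
)

```text
time_s: 2.1
tcp_pos: [0.4624, 0.2853, 0.2547]
ee_rot: [[-0.061, -0.998, -0.001], [-0.998, 0.061, -0.001], [0.001, 0.001, -1.0]]
wrist_force: [0.3, 0.5, 0.7]
gripper_width: 0.007
gripper_force: 0.0
```

Emit:
step_arm(
  targets="4 -0.6 0 0; 4 -0.6 0 0; 4 -0.6 0 0; 4 -0.6 0 0; 4 -0.6 0 0; 4 -0.6 0 0; 4 -0.6 0 0; 4 -0.6 0 0; 4 -0.6 0 0; 4 -0.6 0 0; 4 -0.6 0 0; 0 0 0 0",
)

```text
time_s: 3.1
tcp_pos: [0.4995, -0.1613, 0.2547]
ee_rot: [[-0.068, -0.998, -0.001], [-0.998, 0.068, -0.001], [0.001, 0.001, -1.0]]
wrist_force: [0.7, 1.1, -0.5]
gripper_width: 0.004
gripper_force: 0.0
```

```bash
python3 - <<'E'
from fit import *
s=sense(); print(s['time_s'],s['tcp_pos'],s['joints'].round(1),s['gripper_width'])
print(to(W(f.x,(-142,0,153))),to(W(f.x,(-180,0,153))))
E
```

```text
3.1 [ 0.49951325 -0.1613368   0.25474212] [ -0.1  11.  -10.4   0.1 -68.7  -3.8] 0.0040316417896843
(array([16.71, -2.39, 10.19]), 'yaw', -93.91) (array([20.51, -2.41, 10.2 ]), 'yaw', -93.91)
```

Emit:
step_arm(
  targets="3.3 -0.5 0 0; 3.3 -0.5 0 0; 3.3 -0.5 0 0; 3.3 -0.5 0 0; 3.3 -0.4 0 0; 0.2 0 1 0; 0 0 2 0; 0 0 2 0; 0 0 1 0; 0 0 0 0; 0 0 0 0",
)

```text
time_s: 4.02
tcp_pos: [0.5131, -0.3237, 0.1954]
ee_rot: [[-0.063, -0.998, -0.001], [-0.998, 0.063, -0.0], [0.0, 0.001, -1.0]]
wrist_force: [1.0, 0.4, 0.9]
gripper_width: 0.004
gripper_force: 0.0
```

```bash
python3 - <<'E'
from fit import *
s=sense(); print(s['time_s'],s['tcp_pos'],s['joints'].round(1),s['wrist_force'])
print(to(W(f.x,(-142,0,153))))
shot('scene','s1');a=cv2.imread('pics/s1.png')[90:240,140:340]; cv2.imwrite('pics/c3.png',cv2.resize(a,None,fx=4,fy=4,interpolation=cv2.INTER_CUBIC))
E
```

```text
4.0167 [ 0.51310715 -0.32371414  0.19537622] [-17.   21.4  -4.6   0.  -64.1  13.4] [1.01578882 0.44150889 0.90949809]
(array([0.62, 0.08, 4.24]), 'yaw', -93.6)
```

View pics/c3.png

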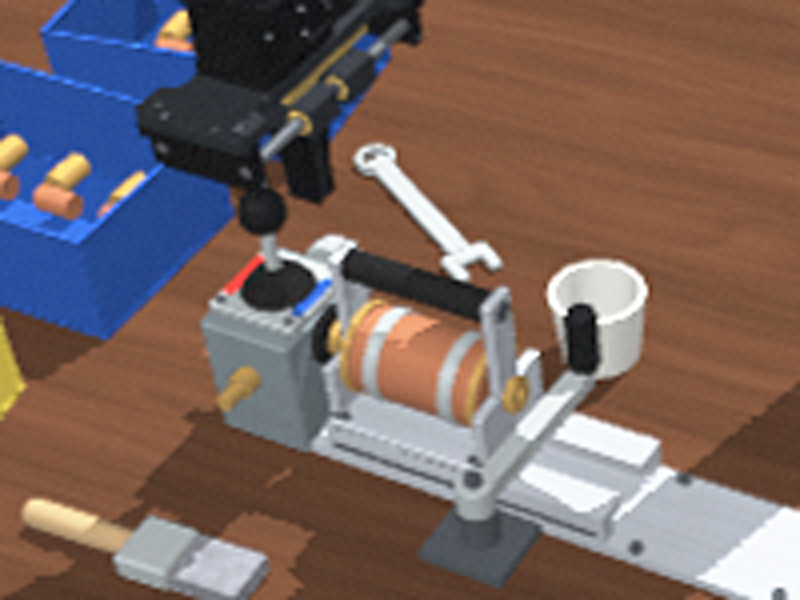

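Emit:
step_arm(
  targets="0.3 0 1 0; 0 0 1 0; 0 0 1 0; 0 0 1.2 0; 0 0 0 0; 0 0 0 0; 0 0 0 0",
)

```text
time_s: 4.65
tcp_pos: [0.5131, -0.3273, 0.1537]
ee_rot: [[-0.064, -0.998, 0.0], [-0.998, 0.064, -0.0], [0.0, -0.0, -1.0]]
wrist_force: [-0.4, -0.7, 0.3]
gripper_width: 0.006
gripper_force: 0.0
```

```bash
python3 - <<'E'
from fit import *
s=sense(); print(s['time_s'],s['tcp_pos'],s['wrist_force'])
print(to(W(f.x,(-180,0,153))))
E
```

```text
4.65 [ 0.51312817 -0.32726828  0.15373966] [-0.38264207 -0.72105842  0.31384042]
(array([4.06, 0.11, 0.08]), 'yaw', -93.69)
```

Emit:
step_arm(
  targets="0.5 0 0 0; 0.5 0 0 0; 0.5 0 0 0; 0.5 0 0 0; 0.5 0 0 0; 0.5 0 0 0; 0.3 0 0 0; 0 0 0 0; 0 0 0 0",
)

```text
time_s: 5.4
tcp_pos: [0.5107, -0.36, 0.1536]
ee_rot: [[-0.065, -0.998, -0.0], [-0.998, 0.065, 0.0], [-0.0, 0.0, -1.0]]
wrist_force: [-0.5, 2.8, 2.4]
gripper_width: 0.006
gripper_force: 1.3
```

Emit:
step_arm(
  targets="0.2 0 0 0; 0.2 0 0 0; 0 0 0 0; 0 0 0 0; 0 0 0 0",
)

```text
time_s: 5.82
tcp_pos: [0.5105, -0.3638, 0.1534]
ee_rot: [[-0.065, -0.998, -0.0], [-0.998, 0.065, 0.0], [-0.0, 0.0, -1.0]]
wrist_force: [-0.7, 2.8, 1.5]
gripper_width: 0.006
gripper_force: 1.6
```

```bash
python3 - <<'E'
from fit import *
s=sense(); print(s['time_s'],s['tcp_pos'],s['wrist_force'])
print(to(W(f.x,(-180,0,153))))
E
```

```text
5.8167 [ 0.51047297 -0.36380929  0.15342137] [-0.71174416  2.79234355  1.49630582]
(array([0.4 , 0.08, 0.04]), 'yaw', -93.7)
```

Emit:
step_arm(
  targets="0.2 0 0 0; 0.2 0 0 0; 0 0 0 0; 0 0 0 0; 0 0 0 0",
)

```text
time_s: 6.23
tcp_pos: [0.5101, -0.3673, 0.1531]
ee_rot: [[-0.065, -0.998, -0.001], [-0.998, 0.065, 0.002], [-0.001, 0.001, -1.0]]
wrist_force: [1.2, 6.6, 0.9]
gripper_width: 0.007
gripper_force: 2.8
```

Emit:
step_arm(
  targets="0.2 0 0 0; 0 0 0 0; 0 0 0 0; 0 0 0 0",
)

```text
time_s: 6.57
tcp_pos: [0.5099, -0.368, 0.1529]
ee_rot: [[-0.065, -0.998, -0.001], [-0.998, 0.065, 0.004], [-0.003, 0.001, -1.0]]
wrist_force: [-0.1, 9.3, 1.9]
gripper_width: 0.006
gripper_force: 4.7
```

Emit:
step_arm(
  targets="0.1 0 0 0; 0 0 0 0; 0 0 0 0; 0 0 0 0",
)

```text
time_s: 6.9
tcp_pos: [0.5098, -0.3684, 0.1529]
ee_rot: [[-0.065, -0.998, -0.001], [-0.998, 0.065, 0.004], [-0.004, 0.002, -1.0]]
wrist_force: [0.7, 11.7, 2.5]
gripper_width: 0.008
gripper_force: 5.6
```

Emit:
step_arm(
  targets="0 0 0 0; 0 0 0 0; 0 0 0 0; 0 0 0 0; 0 0 0 0; 0 0 0 0; 0 0 0 0; 0 0 0 0; 0 0 0 0; 0 0 0 0; 0 0 0 0; 0 0 0 0",
)

```text
time_s: 7.9
tcp_pos: [0.5098, -0.3684, 0.1529]
ee_rot: [[-0.065, -0.998, -0.001], [-0.998, 0.065, 0.004], [-0.004, 0.002, -1.0]]
wrist_force: [1.1, 12.1, 2.5]
gripper_width: 0.003
gripper_force: 5.6
```

Emit:
step_arm(
  targets="0 0 0 0; 0 0 0 0; 0 0 0 0; 0 0 0 0; 0 0 0 0; 0 0 0 0; 0 0 0 0; 0 0 0 0; 0 0 0 0; 0 0 0 0; 0 0 0 0; 0 0 0 0",
)

```text
time_s: 8.9
tcp_pos: [0.5099, -0.3684, 0.1529]
ee_rot: [[-0.065, -0.998, -0.001], [-0.998, 0.065, 0.004], [-0.004, 0.002, -1.0]]
wrist_force: [0.7, 10.8, 2.4]
gripper_width: 0.007
gripper_force: 5.6
```

Emit:
step_arm(
  targets="0 0 0 0; 0 0 0 0; 0 0 0 0; -0.5 0 0 0; -0.5 0 0 0; -0.6 0 0 0; -0.6 0 0 0; -0.6 0 0 0; -0.6 0 0 0; -0.5 0 0 0; 0 0 0 0; 0 0 0 0",
)

```text
time_s: 9.9
tcp_pos: [0.5127, -0.332, 0.1537]
ee_rot: [[-0.064, -0.998, 0.0], [-0.998, 0.064, -0.0], [0.0, -0.0, -1.0]]
wrist_force: [-0.1, -0.8, -0.4]
gripper_width: 0.005
gripper_force: 0.0
```

```bash
python3 - <<'E'
from fit import *
s=sense(); print(s['time_s'],s['tcp_pos'],s['wrist_force'])
shot('scene','s2');a=cv2.imread('pics/s2.png')[90:240,140:340]; cv2.imwrite('pics/c4.png',cv2.resize(a,None,fx=4,fy=4,interpolation=cv2.INTER_CUBIC))
E
```

```text
9.9 [ 0.51271053 -0.33196384  0.15371339] [-0.11852122 -0.82191564 -0.3990561 ]
```

View pics/c4.png

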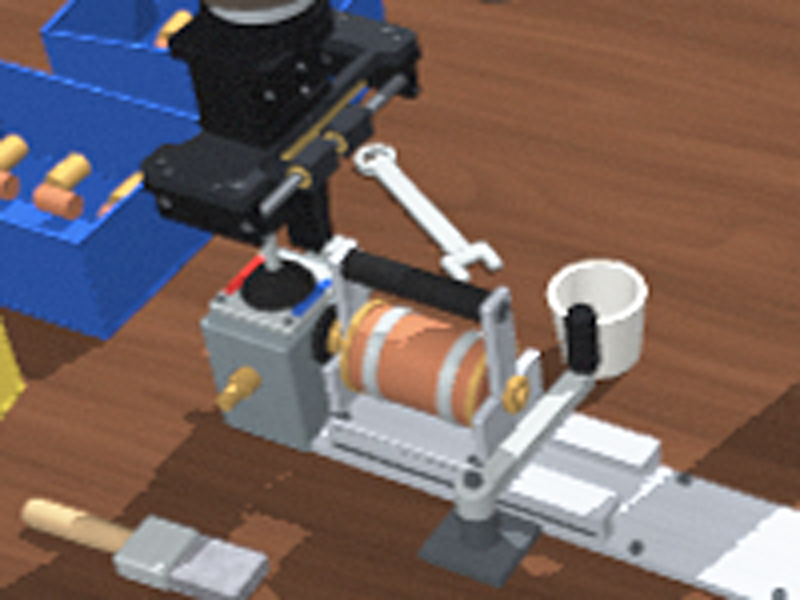

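Emit:
step_arm(
  targets="-0.3 0 -1 0; 0 0 -2.5 0; 0 0 -3.5 -3; 0 0 -3 -7; 0 0 0 -7; 0 0 0 -7; 0 0 0 -7; 0 0 0 -7; 0 0 0 -7; 0 0 0 -7; 0 0 0 -7; 0 0 0 -7",
  claw=8.7,
)

```text
time_s: 10.95
tcp_pos: [0.5128, -0.3293, 0.2545]
ee_rot: [[0.888, -0.46, 0.001], [-0.46, -0.888, -0.001], [0.001, 0.0, -1.0]]
wrist_force: [-0.9, 0.0, 1.0]
gripper_width: 0.833
gripper_force: 0.0
```

```bash
python3 - <<'E'
from fit import *
h=[atz('top0',290+369/4.7,175+288/4.7,.1),atz('scene0',180+465/4.4,130+165/4.4,.098)]
pv=W(f.x,(4,-66,78)); print(h,pv)
e1,d1=ray('top0',290+369/4.7,175+288/4.7);e2,d2=ray('scene0',180+465/4.4,130+165/4.4)
t=np.linalg.lstsq(np.c_[d1,-d2],e2-e1,rcond=None)[0]; print('tri',e1+d1*t[0],e2+d2*t[1])
for q in h:
    d=q-pv; print(np.linalg.norm(d[:2]),'ang',np.radians(86.31+90)-np.arctan2(d[1],d[0])%(2*np.pi))
print(to([.456,-.173,.2]),sense()['joints'].round(1))
E
```

```text
[array([ 0.45618196, -0.17256273,  0.1       ]), array([ 0.45189064, -0.17297924,  0.098     ])] [ 0.58708262 -0.1883562   0.078     ]
tri [ 0.45602035 -0.17241615  0.10163036] [ 0.45548083 -0.1710802   0.10145677]
0.13184998012553906 ang 0.055669318634542275
0.13606367120840696 ang 0.048852236286005546
(array([-12.24, -11.27,   5.44]), 'yaw', -27.38) [-17.5  19.4   1.    0.  -71.6  80.1]
```

Emit:
step_arm(
  targets="0 0 0 -6.8; 0 0 0 -6.8; 0 0 0 -6.8; 0 0 0 0",
)

```text
time_s: 11.28
tcp_pos: [0.5128, -0.3293, 0.2544]
ee_rot: [[0.992, -0.125, 0.001], [-0.125, -0.992, -0.0], [0.001, 0.0, -1.0]]
wrist_force: [-0.2, 0.6, -0.4]
gripper_width: 0.991
gripper_force: 0.0
```

```bash
python3 - <<'E'
from fit import *
print(to([.456,-.1725,.078]),sense()['joints'].round(1))
E
```

```text
(array([ -7.62, -14.85,  17.63]), 'yaw', -7.21) [-17.5  19.4   1.    0.  -71.6 100.3]
```

Emit:
step_arm(
  targets="-1.8 -3.6 0 0; -1.8 -3.6 0 0; -1.9 -3.6 0 0; -2.1 -4 0 0; 0 0 3.5 0; 0 0 3.5 0; 0 0 2 0; 0 0 1 0; 0 0 0 0; 0 0 0 0; 0 0 0 0",
)

```text
time_s: 12.2
tcp_pos: [0.4585, -0.1762, 0.1549]
ee_rot: [[0.992, -0.128, 0.003], [-0.128, -0.992, -0.001], [0.003, 0.0, -1.0]]
wrist_force: [0.4, 0.0, 0.9]
gripper_width: 1.004
gripper_force: 0.0
```

```bash
python3 - <<'E'
from fit import *
print(to([.456,-.1725,.078]),sense()['joints'].round(1),sense()['tcp_pos'])
shot('scene','s3');a=cv2.imread('pics/s3.png')[60:240,140:400]; cv2.imwrite('pics/c5.png',cv2.resize(a,None,fx=3,fy=3,interpolation=cv2.INTER_CUBIC))
E
```

```text
(array([-0.31, -0.34,  7.69]), 'yaw', -7.38) [ -2.   12.7 -23.7   0.  -53.4  84.6] [ 0.45846217 -0.17618161  0.15488252]
```

View pics/c5.png

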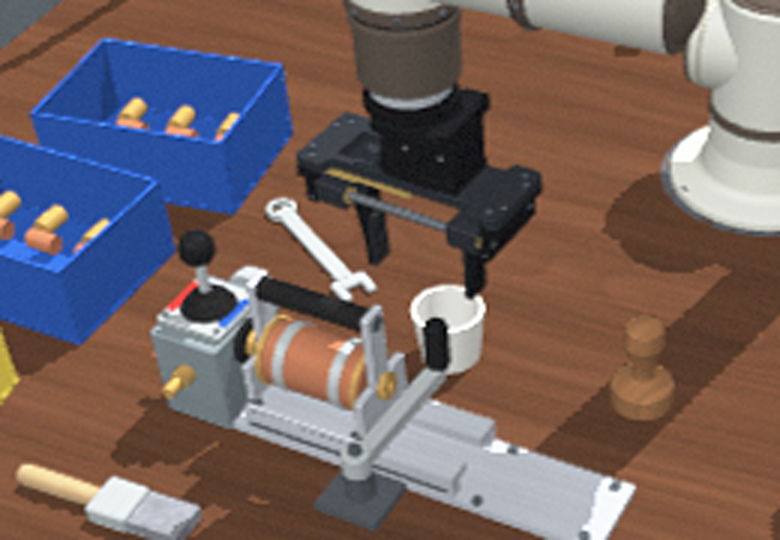

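Emit:
step_arm(
  targets="-0.3 -0.3 1 0; 0 0 2 0; 0 0 2 0; 0 0 2 0; 0 0 0.6 0; 0 0 0 0; 0 0 0 0; 0 0 0 0",
)

```text
time_s: 12.92
tcp_pos: [0.4562, -0.1727, 0.079]
ee_rot: [[0.992, -0.127, 0.003], [-0.127, -0.992, -0.0], [0.003, 0.0, -1.0]]
wrist_force: [-0.2, -0.8, -0.4]
gripper_width: 1.001
gripper_force: 0.0
```

Emit:
step_arm(
  targets="0 0 0 0; 0 0 0 0; 0 0 0 0; 0 0 0 0; 0 0 0 0; 0 0 0 0; 0 0 0 0; 0 0 0 0; 0 0 0 0",
  claw=2.7,
)

```text
time_s: 13.67
tcp_pos: [0.4548, -0.1726, 0.0775]
ee_rot: [[0.992, -0.127, -0.0], [-0.127, -0.992, -0.0], [-0.0, 0.0, -1.0]]
wrist_force: [0.1, 0.3, -0.2]
gripper_width: 0.4
gripper_force: 0.0
```

```bash
python3 - <<'E'
from fit import *
print(to([.456,-.1725,.078]),sense()['joints'].round(1),sense()['tcp_pos'])
E
```

```text
(array([ 0.12, -0.02, -0.05]), 'yaw', -7.31) [ -1.6  18.2 -29.7   0.  -42.1  84.3] [ 0.45480309 -0.17255932  0.07749536]
```

Emit:
step_arm(
  targets="0.1 0 0 0; 0.02 -0.8 0 3.5; 0.02 -0.8 0 3.5; 0.03 -0.8 0 3.5; 0.02 -0.8 0 3.5; 0.03 -0.8 0 3.5; 0.02 -0.8 0 3.5",
)

```text
time_s: 14.25
tcp_pos: [0.4704, -0.1271, 0.0775]
ee_rot: [[0.879, -0.477, -0.0], [-0.477, -0.879, -0.0], [-0.0, 0.001, -1.0]]
wrist_force: [0.7, -1.5, 0.4]
gripper_width: 0.312
gripper_force: 0.7
```

Emit:
step_arm(
  targets="0.02 -0.8 0 3.5; 0.02 -0.8 0 3.5; 0.03 -0.8 0 3.5; 0.02 -0.8 0 3.5; 0.03 -0.8 0 3.5; 0.02 -0.8 0 3.5; 0.02 -0.8 0 3.5; 0.03 -0.8 0 3.5; 0.03 -0.8 0 3.5; 0.02 -0.8 0 3.5",
)

```text
time_s: 15.08
tcp_pos: [0.5263, -0.0722, 0.0774]
ee_rot: [[0.446, -0.895, -0.002], [-0.895, -0.446, -0.0], [-0.001, 0.002, -1.0]]
wrist_force: [-0.8, -0.7, 1.6]
gripper_width: 0.315
gripper_force: 0.7
```

```bash
python3 - <<'E'
from fit import *
s=sense();print(s['tcp_pos'],s['wrist_force'],s['gripper_force'],s['joints'].round(1))
d=s['tcp_pos']-W(f.x,(4,-66,78)); a=np.arctan2(d[1],d[0]); print(np.hypot(*d[:2]),np.radians(176.31)-a, 'yaw err',(to([0,0,0])[2]-np.degrees(a)+180))
E
```

```text
[ 0.52632863 -0.07222355  0.07736817] [-0.76051487 -0.66696482  1.55188149] 0.7045315664072405 [  9.7  22.  -23.5   0.  -44.7  16.8]
0.1310642560762059 1.0244035312365085 yaw err -1.0960011418500528
```

Emit:
step_arm(
  targets="0.02 -0.8 0 3.5; 0.02 -0.8 0 3.5; 0.03 -0.8 0 3.5; 0.02 -0.8 0 3.5; 0.03 -0.8 0 3.5; 0.02 -0.8 0 3.5; 0.02 -0.8 0 3.5; 0.03 -0.8 0 3.5; 0.03 -0.8 0 3.5; 0.02 -0.8 0 3.5; 0.02 -0.8 0 3.5; 0 0 0 0",
)

```text
time_s: 16.08
tcp_pos: [0.6134, -0.0609, 0.0771]
ee_rot: [[-0.206, -0.979, -0.0], [-0.979, 0.206, -0.0], [0.0, 0.0, -1.0]]
wrist_force: [-0.4, -0.4, 0.1]
gripper_width: 0.308
gripper_force: 0.0
```

```bash
python3 - <<'E'
from fit import *
s=sense();print(s['tcp_pos'],s['wrist_force'],s['gripper_force'],s['joints'].round(1))
d=s['tcp_pos']-W(f.x,(4,-66,78)); a=np.arctan2(d[1],d[0]); print(np.hypot(*d[:2]),np.radians(176.31)-a, 'yaw err',(to([0,0,0])[2]-np.degrees(a)+180))
E
```

```text
[ 0.61339246 -0.06092214  0.07706527] [-0.42891605 -0.38276684  0.11818186] 0.0 [  9.4  28.9 -11.2   0.  -49.9 -21.2]
0.13012166578542178 1.7099915507862027 yaw err -0.19470113692000268
```

Emit:
step_arm(
  targets="0 0 0 0; 0 0 0 0; 0 0 -1 0; 0 0 -3 0; 0 0 -4 0; 0 0 -4 -4.1; 0 0 -2 -4.1; 0 0 0 0; 0 0 0 0",
  claw=5,
)

```text
time_s: 16.83
tcp_pos: [0.6128, -0.0608, 0.2201]
ee_rot: [[-0.063, -0.998, 0.004], [-0.998, 0.063, 0.001], [-0.001, -0.004, -1.0]]
wrist_force: [0.0, 0.3, -1.0]
gripper_width: 0.575
gripper_force: 0.0
```

```bash
python3 - <<'E'
from fit import *
s=sense();print(s['tcp_pos'],s['wrist_force'],s['gripper_force'])
print(to(W(f.x,(-65,0,125))))
E
```

```text
[ 0.61279351 -0.06082286  0.22012884] [ 0.03541035  0.34923379 -0.98051091] 0.0
(array([19.79,  8.41,  9.45]), 'yaw', -93.62)
```

Emit:
step_arm(
  targets="3.3 1.4 0 0; 3.3 1.4 0 0; 3.3 1.4 0 0; 3.3 1.4 0 0; 3.3 1.4 0 0; 3.3 1.4 0 0; 0 0 0 0; 0 0 0 0; 0 0 0 0",
  claw=8.7,
)

```text
time_s: 17.58
tcp_pos: [0.5155, -0.2531, 0.2165]
ee_rot: [[-0.064, -0.998, -0.002], [-0.998, 0.064, 0.001], [-0.001, 0.002, -1.0]]
wrist_force: [1.4, -0.4, 0.1]
gripper_width: 0.995
gripper_force: 0.0
```

```bash
python3 - <<'E'
from fit import *
s=sense();print(s['tcp_pos'],s['wrist_force'],s['gripper_force'])
print(to(W(f.x,(-65,0,125))))
shot('scene','s4');a=cv2.imread('pics/s4.png')[60:260,140:400]; cv2.imwrite('pics/c6.png',cv2.resize(a,None,fx=3,fy=3,interpolation=cv2.INTER_CUBIC))
E
```

```text
[ 0.51547073 -0.25314231  0.21650256] [ 1.44606382 -0.38970341  0.13169884] 0.0
(array([-0.02, -0.15,  9.15]), 'yaw', -93.66)
```

View pics/c6.png

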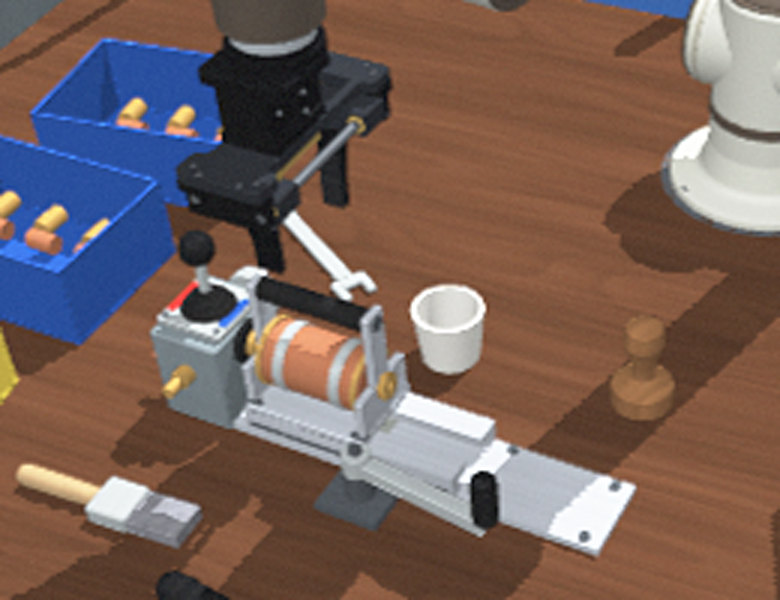

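Emit:
step_arm(
  targets="0 -0.15 2 0; 0 0 2 0; 0 0 2 0; 0 0 2 0; 0 0 1.1 0; 0 0 0 0; 0 0 0 0; 0 0 0 0",
)

```text
time_s: 18.3
tcp_pos: [0.5189, -0.2532, 0.1277]
ee_rot: [[-0.062, -0.998, 0.002], [-0.998, 0.062, -0.001], [0.001, -0.002, -1.0]]
wrist_force: [0.3, -0.3, 0.1]
gripper_width: 1.0
gripper_force: 0.0
```

Emit:
step_arm(
  targets="0 0 0 0; 0 0 0 0; 0 0 0 0; 0 0 0 0; 0 0 0 0; 0 0 0 0; 0 0 0 0; 0 0 0 0; 0 0 0 0; 0 0 0 0; 0 0 0 0; 0 0 0 0",
  claw=1.5,
)

```text
time_s: 19.3
tcp_pos: [0.5171, -0.2533, 0.1265]
ee_rot: [[-0.063, -0.998, -0.001], [-0.998, 0.063, 0.0], [-0.0, 0.001, -1.0]]
wrist_force: [-1.6, -0.7, 0.3]
gripper_width: 0.242
gripper_force: 30.0
```

```bash
python3 - <<'E'
from fit import *
s=sense();print(s['tcp_pos'],s['wrist_force'],s['moment'],s['gripper_force'],s['gripper_width'])
print(to(W(f.x,(150,0,125))))
E
```

```text
[ 0.5170878  -0.25333517  0.12645253] [-1.59814219 -0.69822135  0.31701018] [ 0.08024604  0.40074561 -0.00866868] 30.000018775463104 0.24150442576486295
(array([-21.53,   0.  ,   0.15]), 'yaw', -93.61)
```

Emit:
step_arm(
  targets="-0.3 0 0 0; -0.5 0 0 0; -0.7 0 0 0; -0.9 0 0 0; -0.9 0 0 0; -0.9 0 0 0",
)

```text
time_s: 19.8
tcp_pos: [0.5204, -0.2103, 0.1264]
ee_rot: [[-0.063, -0.998, -0.0], [-0.998, 0.063, 0.0], [-0.0, 0.0, -1.0]]
wrist_force: [0.2, -2.6, -3.0]
gripper_width: 0.243
gripper_force: 30.0
```

```bash
python3 - <<'E'
from fit import *
s=sense();print(s['tcp_pos'],s['wrist_force'],s['moment'],s['gripper_force'],s['gripper_width'])
print(to(W(f.x,(150,0,125))))
E
```

```text
[ 0.52036631 -0.21027299  0.12639984] [ 0.19448101 -2.55297307 -2.98457065] [-0.5472909  -0.14762001  0.0063358 ] 30.000406801700592 0.24290101018223215
(array([-17.22,   0.06,   0.14]), 'yaw', -93.6)
```

Emit:
step_arm(
  targets="-1.1 0 0 0; -1.2 0 0 0; -1.2 0 0 0; -1.2 0 0 0; -1.2 0 0 0; -1.2 0 0 0; -1.2 0 0 0; -1.2 0 0 0; -1.2 0 0 0",
)

```text
time_s: 20.55
tcp_pos: [0.5269, -0.1034, 0.1264]
ee_rot: [[-0.063, -0.998, -0.0], [-0.998, 0.063, 0.0], [-0.0, 0.0, -1.0]]
wrist_force: [-0.1, -2.8, -3.5]
gripper_width: 0.242
gripper_force: 30.0
```

Emit:
step_arm(
  targets="-1.2 0 0 0; -1.2 0 0 0; -1.2 0 0 0; -1 0 0 0; -0.8 0 0 0; -0.6 0 0 0; 0 0 0 0; 0 0 0 0",
)

```text
time_s: 21.22
tcp_pos: [0.531, -0.044, 0.1265]
ee_rot: [[-0.062, -0.998, 0.0], [-0.998, 0.062, 0.001], [-0.001, -0.0, -1.0]]
wrist_force: [-0.7, 1.2, -2.5]
gripper_width: 0.243
gripper_force: 30.0
```

```bash
python3 - <<'E'
from fit import *
s=sense();print(s['tcp_pos'],s['wrist_force'],s['moment'],s['gripper_force'],s['gripper_width'],s['joints'].round(1))
print(to(W(f.x,(150,0,125))))
E
```

```text
[ 0.53099756 -0.04395546  0.12645186] [-0.74217705  1.21643585 -2.49525969] [ 0.60579536 -0.09999376  0.03173808] 29.999279379844666 0.24322590220067153 [ 12.7  18.5 -20.2  -0.1 -51.3 -16.2]
(array([-0.55,  0.07,  0.15]), 'yaw', -93.58)
```

Emit:
step_arm(
  targets="-0.5 0 0 0; 0 0 0 0; 0 0 -0.3 0; 0 0 -0.6 0; 0 0 -1 0; 0 0 -1.5 0; 0 0 -1.5 0; 0 0 -1.5 0; 0 0 -1 0; 0 0 -0.6 0; 0 0 0 0; 0 0 0 0",
)

```text
time_s: 22.22
tcp_pos: [0.5307, -0.0398, 0.2062]
ee_rot: [[-0.063, -0.998, -0.001], [-0.998, 0.063, 0.0], [-0.0, 0.001, -1.0]]
wrist_force: [-0.4, 0.2, -9.9]
gripper_width: 0.245
gripper_force: 30.0
```

```bash
python3 - <<'E'
from fit import *
s=sense();print(s['tcp_pos'],s['wrist_force'],s['moment'],s['gripper_force'],s['gripper_width'])
o=[('top0',173,207),('top0',243,187),('top0',259,240),('top0',189,263),('scene0',494,223),('scene0',403,222),('scene0',405,274),('scene0',503,277)]
# corner order
m=[(110,-85),(-110,-85),(-110,85),(110,85)]
best=None
for k in range(4):
  pass
w={'top0':m,}
def res2(p):
    c=np.array([(110,85),(-110,85),(-110,-85),(110,-85)])
    out=[]
    for q,(u,v) in [((110,-85),o[0]),] if 0 else []: pass
    for ob in o:
        pr=[np.array(proj(ob[0],W(p,(x,y,28))))-ob[1:] for x,y in c]
        out.append(min(pr,key=np.linalg.norm))
    return np.concatenate(out)
g=least_squares(res2,[.508,.281,np.radians(105)]); print(g.x,np.degrees(g.x[2])); print(res2(g.x).reshape(-1,2).round(1))
for n,(x0,y0,x1,y1) in dict(top0=(165,180,265,270),scene0=(395,210,510,290)).items():
    a=cv2.imread('pics/%s.png'%n)[y0:y1,x0:x1]; a=cv2.resize(a,None,fx=3.4,fy=3.4,interpolation=cv2.INTER_CUBIC)
    P=[proj(n,W(g.x,(x,y,28))) for x,y in((110,85),(-110,85),(-110,-85),(110,-85))]; P+= [proj(n,W(g.x,(x,y,22))) for x,y in((0,0),)]
    for u,v in P: cv2.circle(a,(int((u-x0+.5)*3.4),int((v-y0+.5)*3.4)),3,(0,0,255),1)
    cv2.imwrite('pics/t_%s.png'%n,a)
A=cv2.imread('pics/t_top0.png');B=cv2.imread('pics/t_scene0.png');h=max(len(A),len(B))
cv2.imwrite('pics/tt.png',np.hstack([cv2.copyMakeBorder(x,0,h-len(x),0,0,cv2.BORDER_CONSTANT) for x in(A,B)]))
print(to([g.x[0],g.x[1],.2]))
E
```

```text
[ 0.53070524 -0.03978326  0.20620304] [-0.36252709  0.2404114  -9.87055849] [0.13756055 0.01529536 0.02572342] 29.998166263103485 0.24473930538233987
[0.50822749 0.28157369 1.86756727] 107.00372243605494
[[-0.5  2.8]
 [-1.   0.4]
 [-0.8  0.2]
 [-1.6  0.4]
 [-3.2  1.8]
 [-0.6 -1.9]
 [-0.3 -0. ]
 [-0.2  2.9]]
(array([-31.93,   4.28,   0.64]), 'yaw', -93.63)
```

View pics/tt.png

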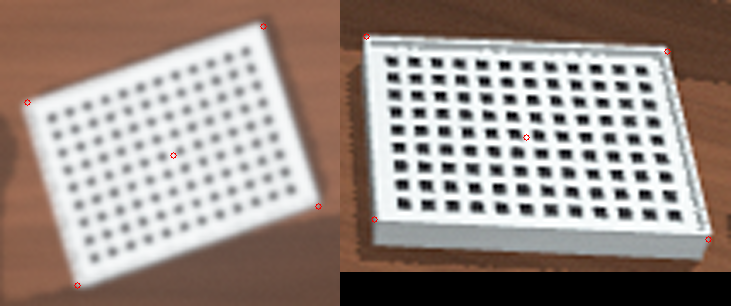

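Emit:
step_arm(
  targets="-0.8 0.1 0 0; -1.6 0.2 0 0; -2.4 0.3 0 0; -2.6 0.4 0 0; -2.6 0.4 0 0; -2.6 0.4 0 0; -2.6 0.4 0 0; -2.6 0.4 0 0; -2.6 0.4 0 0; -2.6 0.4 0 0; -2.6 0.4 0 0; -2.6 0.4 0 0",
)

```text
time_s: 23.22
tcp_pos: [0.5058, 0.2458, 0.2052]
ee_rot: [[-0.063, -0.998, -0.002], [-0.998, 0.063, -0.001], [0.001, 0.002, -1.0]]
wrist_force: [0.4, -0.2, -8.1]
gripper_width: 0.246
gripper_force: 30.0
```

Emit:
step_arm(
  targets="-1.8 0.1 0 0; -1.2 0 0 0; -0.7 0 0 0; 0 0 0 -2; 0 0 0 -4; 0 0 0 -4; 0 0 0 -4; 0 0 0 -4; 0 0 0 -2.7; 0 0 0 0; 0 0 0 0",
)

```text
time_s: 24.13
tcp_pos: [0.5083, 0.2803, 0.2062]
ee_rot: [[0.292, -0.957, -0.001], [-0.957, -0.292, -0.001], [0.001, 0.001, -1.0]]
wrist_force: [0.2, -1.0, -8.8]
gripper_width: 0.238
gripper_force: 30.0
```

```bash
python3 - <<'E'
from fit import *
s=sense();print(s['tcp_pos'],s['wrist_force'],s['moment'],s['gripper_width'])
print(to([.508,.2816,.1265-.008+.022]))
E
```

```text
[0.50833889 0.28033006 0.20621254] [ 0.17875036 -0.99803851 -8.83878739] [ 0.07699124 -0.02142764  0.04890885] 0.23837379272740075
(array([-0.14, -0.01,  6.57]), 'yaw', -73.04)
```

Emit:
step_arm(
  targets="-0.1 0 0.6 0; 0 0 1 0; 0 0 1.2 0; 0 0 1.2 0; 0 0 1 0; 0 0 0.6 0; 0 0 0.4 0; 0 0 0 0; 0 0 0 0; 0 0 0 0",
)

```text
time_s: 24.97
tcp_pos: [0.5086, 0.2826, 0.1473]
ee_rot: [[0.294, -0.956, 0.001], [-0.956, -0.294, 0.001], [-0.0, -0.002, -1.0]]
wrist_force: [-0.1, 0.7, -9.1]
gripper_width: 0.24
gripper_force: 30.0
```

Emit:
step_arm(
  targets="0 0 0.15 0; 0 0 0.15 0; 0 0 0.1 0; 0 0 0 0; 0 0 0 0; 0 0 0 0",
)

```text
time_s: 25.47
tcp_pos: [0.5081, 0.2823, 0.1426]
ee_rot: [[0.294, -0.956, 0.0], [-0.956, -0.294, 0.0], [-0.0, -0.0, -1.0]]
wrist_force: [-0.6, -0.4, -9.3]
gripper_width: 0.249
gripper_force: 30.0
```

Emit:
step_arm(
  targets="0 0 0.1 0; 0 0 0.1 0; 0 0 0 0; 0 0 0 0; 0 0 0 0",
)

```text
time_s: 25.88
tcp_pos: [0.5081, 0.2823, 0.1406]
ee_rot: [[0.294, -0.956, 0.0], [-0.956, -0.294, 0.0], [-0.0, -0.0, -1.0]]
wrist_force: [-0.4, -0.2, -8.3]
gripper_width: 0.246
gripper_force: 30.0
```

Emit:
step_arm(
  targets="0 0 0.1 0; 0 0 0 0; 0 0 0 0; 0 0 0 0",
)

```text
time_s: 26.22
tcp_pos: [0.5084, 0.2824, 0.1405]
ee_rot: [[0.294, -0.956, 0.001], [-0.956, -0.294, 0.001], [-0.0, -0.001, -1.0]]
wrist_force: [-1.2, -0.0, -2.2]
gripper_width: 0.245
gripper_force: 30.0
```

Emit:
step_arm(
  targets="0 0 0.1 0; 0 0 0 0; 0 0 0 0; 0 0 0 0",
)

```text
time_s: 26.55
tcp_pos: [0.5088, 0.2826, 0.1405]
ee_rot: [[0.295, -0.956, 0.002], [-0.956, -0.295, 0.001], [-0.0, -0.003, -1.0]]
wrist_force: [-2.1, -0.9, 5.9]
gripper_width: 0.242
gripper_force: 30.0
```

Emit:
step_arm(
  targets="0 0 -0.05 0; 0 0 0 0; 0 0 0 0; 0 0 0 0; 0 0 0 0; 0 0 0 0; 0 0 0 0; 0 0 0 0; 0 0 0 0; 0 0 0 0",
  claw=7.5,
)

```text
time_s: 27.38
tcp_pos: [0.5081, 0.2822, 0.139]
ee_rot: [[0.294, -0.956, 0.0], [-0.956, -0.294, -0.0], [0.0, -0.0, -1.0]]
wrist_force: [0.2, -0.3, -0.2]
gripper_width: 0.838
gripper_force: 0.0
```

Emit:
step_arm(
  targets="0 0 0 0; 0 0 -0.5 0; 0 0 -1 0; 0 0 -2 0; 0 0 -3 0; 0 0 -3 0; 0 0 -3 0; 0 0 -1 0; 0 0 0 0; 0 0 0 0",
)

```text
time_s: 28.22
tcp_pos: [0.5078, 0.2823, 0.2745]
ee_rot: [[0.294, -0.956, 0.0], [-0.956, -0.294, 0.001], [-0.001, -0.001, -1.0]]
wrist_force: [0.3, -0.4, -0.8]
gripper_width: 0.863
gripper_force: 0.0
```

Emit:
step_arm(
  targets="-2 2 0 0; -2 2 0 0; -2 2 0 0; -2 2 0 0; -2 2 0 0; -2 2 0 0; 0 0 0 0; 0 0 0 0; 0 0 0 0",
)

```text
time_s: 28.97
tcp_pos: [0.3578, 0.3612, 0.2728]
ee_rot: [[0.294, -0.956, -0.001], [-0.956, -0.294, -0.002], [0.002, 0.002, -1.0]]
wrist_force: [-0.0, -0.3, 0.1]
gripper_width: 0.864
gripper_force: 0.0
```

```bash
python3 - <<'E'
from fit import *
c=shot('scene','s5');d=shot('top','t5')
a=cv2.resize(cv2.imread('pics/s5.png')[80:360,140:540],None,fx=1.95,fy=1.95)
b=cv2.resize(cv2.imread('pics/t5.png')[120:280,160:460],(780,416))[:,:]
b=cv2.resize(b,None,fx=.1,fy=.1) if 0 else b
a=cv2.resize(a,(500,350)); b=cv2.resize(b,(460,245))
o=np.zeros((600,500,3),np.uint8); o[:350]=a; o[352:597,:460]=b
cv2.imwrite('pics/fin.png',o); s=sense(); print(s['tcp_pos'],s['time_s'])
E
```

```text
[0.35846329 0.36103577 0.27316815] 29.0667
```

View pics/fin.png

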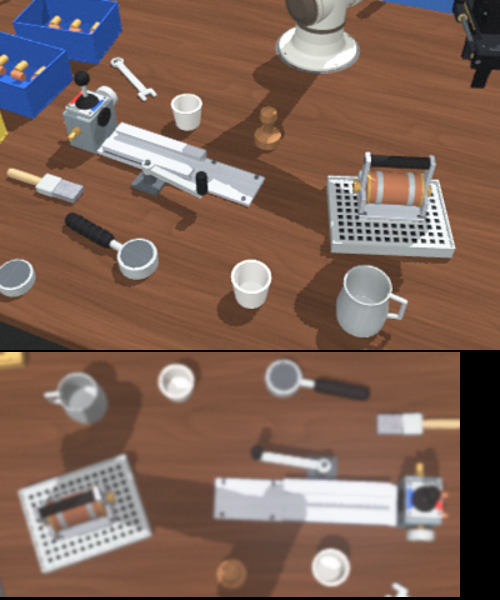

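```bash
python3 - <<'E'
from h import *
print(proj('t5',[.508,.2816,.158]),atz('t5',204.3,221.8,.158))
# scene inset: scale 500/400=1.25; bar centre ~(399,162)
u,v=140+399/1.25,80+162/1.25
print((u,v),proj('s5',[.508,.2816,.158]))
E
```

```text
(np.float64(204.16376947970315), np.float64(219.07168153256316)) [0.50043715 0.28107211 0.158     ]
(459.2, 209.6) (np.float64(459.33987262670405), np.float64(210.20302486487182))
```

Both views put the carry bar within a few millimetres of the spot above the grate's centre. The boiler is upright, and nothing else has moved.

```bash
python3 -c "
from station import r
print(r.finish_job())"
```

```text
the job is handed in; nothing more can be done
None
```

The job is handed in at about 29 s: pressure released (stick held against its red stop for over 2 s), bar swung clear, boiler standing upright in the middle of the grate, bystanders unmoved in the final pictures; no verdict was returned.

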